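# Put the stray bicycle parts back into the stock tray

### The arm

A 7-joint arm with a two-finger parallel gripper is mounted at the origin on the work surface. World frame = base frame: x ahead of the robot, y to its left, z up, the work surface at z = 0. Lengths are in m, angles in rad, forces in N, time in s.
With the tool pointing down it reaches from about 0.425 to 0.925 m from the base axis. Payload 6.8 kg.
Tool frame: the origin (TCP) lies at the very end of the fingers, on their centre line; the grasp point (between the pads) lies 19 mm behind it; z points along the fingers, y is the line along which they close (so a half turn about z gives the same grasp; the last joint's range is limited). The gripper opens to 85 mm and grips with 20 to 120 N. Pads are 22 mm wide; open, the fingers measure 114 mm over their backs; the gripper's body (76 mm by 85 mm) begins 54 mm behind the grasp point. The pads swing forward as they close: fully open they stand 13 mm farther back than shut.
Start: joints at [1.011, 0.477, 0.022, 1.555, -0.011, 1.109, -0.083], TCP at [0.295, -0.607, 0.231] pointing down, gripper open.
Joint ranges: [-2.96, 2.96], [-0.34, 2.1], [-1.41, 1.46], [0.24, 2.44], [-1.37, 4.51], [0.17, 1.92], [-2.96, 2.96]. Speed limits (rad/s): [2.39, 2.39, 3.14, 3.14, 3.14, 3.14, 3.14].

### API

Orientations are given as a unit quaternion [w, x, y, z].
In Python, from station import * gives the robot as it stands.
- The arm moves only by the tool jog_arm, never from a script. Its argument "moves" is one flat list of numbers, 7 for each row, row after row: the shift along the tool's x, y, z normalised to -1 to 1, where 1 is 20 mm, then the turn, a rotation vector about the tool's x, y, z normalised to -1 to 1, where 1 is 4 degrees, then the opening, from 0 (shut) to 1 (fully open). In form: [x, y, z, rx, ry, rz, claw, x, y, z, rx, ry, rz, claw, ...]. A call has exactly 8 rows; each row shifts and turns the commanded pose from where the row before left it, along the tool's axes as they then stand; what a row does not reach is not made up. A row lasts 1/12 s, in which the tool goes at most 41.7 mm and 7.16 degrees, less where a joint would pass 70% of its speed; a pose out of reach is approached as far as the arm can. A call with a number of a shift or a turn outside -1 to 1 is refused whole. A call with a gripper value outside its range is refused whole. The fingers move at their own pace and stop on an object; "grip_force" is the grip in N (left out, the last holds). Time passes only in rows, so rows that do not move let the fingers close, or fill a call up. It gives the time, the measured TCP pose, the force, the opening and the grip force at its end, in the units of the state.
- get_obs(): the state, without advancing time (a new reading comes with each control period).
- read_camera(name): name is "scene" or "top"; returns a dict with "color" (480x640x3 uint8, blue, green, red), "fx", "fy", "cx", "cy" (pixels), "rvec" (rotation vector, rad) and "tvec" (3), from world to camera coordinates, as OpenCV has them. Camera axes: x right, y down, z forward; pixel columns grow to the right and rows downward; lengths in m; the calibration is good to about 2 mm. A picture is of the moment at which its call begins. There is no depth.
- hand_in(): hands the job in; it is judged then, once.
The state is a dict: "t": time; "q": joint angles; "joint_vel": joint speeds; "joint_torque": joint torques, N m; "eef_pos": TCP position; "tool_rot": TCP orientation; "contact_force": force on the tool from outside, world axes, zero at the start; "torque": the same for the moment, N m; "gripper_width": opening from 0.0 (shut) to 1.0 (fully open); "grasp_force": force on a finger pad.
Only numpy, scipy, OpenCV 4.12 (cv2) and the standard library are available. Lean on these libraries where they do the work, as an engineer would, in place of code of your own. Each camera call takes 0.05 s, during which the arm holds its last target. There are 200 camera calls.

### The job

Put the four stray spare parts lying on the bench - headset spacer, bottom-bracket cup, freehub body and brake caliper - back into the stock tray, each in the bin that already holds one of its own kind, set down (not dropped) flat on the bin's floor, the same way up as it now lies. The seat-post clamp and the lockring remover look similar but have no bin here: leave them where they are.

Things in the scene. Friction and masses are not known exactly. Their poses are not given: they have to be found in the camera images.
- spacer: Headset spacer: plain bare-aluminium ring, 36 mm outside, 29 mm bore, 20 mm high, lying flat, 30 g. Origin: centre of its underside, z up. Stray: to be put away.
- bb_cup: External bottom-bracket cup, black: notched round flange 44 mm across and 11 mm high, lying on the bench, with a narrower threaded neck 35 mm across above it; 24 mm high in all, 24 mm bore, 60 g. Origin: centre of its underside, z up. Stray: to be put away.
- freehub: Freehub driver (freehub body), an upright splined steel cylinder 34 mm across with nine ribs and a small bore, on a dark 38 mm foot 5 mm high; 38 mm high in all, 140 g. Origin: centre of its underside, z up. Stray: to be put away.
- caliper: Disc-brake caliper, black: block 60 (its x) by 30 (its y) by 35 mm high, with a slot along its top, a flat boss on each long side (36 mm over the bosses; 22 mm across, centred 18 mm up) and a brass fitting near one end. Stands on its flat mounting face, 150 g; its x within 30 degrees of the world's. Origin: centre of its underside, z up. Stray: to be put away.
- seat_clamp: Seat-post clamp, the spacer's look-alike: bare-aluminium split ring 40 mm outside, 33 mm bore, 18 mm high, with two ears and a cross bolt on its +x side reaching 32 mm from the centre. Origin: centre of its underside, z up. No bin in the tray is for it: it stays where it lies.
- remover: Cassette lockring remover, the freehub's look-alike: a steel tool with a six-sided foot 26 mm across flats and 22 mm high, a 30 mm collar, a splined ring 22 mm across above it and a thin pin on top, 47 mm high in all. Origin: centre of its underside, z up. No bin in the tray is for it: it stays where it stands.
- spacer_bin: Blue bin, fixed in the grey tray, with one headset spacer fixed at its back (35 mm to +x of the bin's centre, top at z = 23 mm). Origin: centre of its underside, 3 mm above the bench. Outside 120 (x) by 110 (y) mm, floor 3 mm, walls 2.5 mm thick, 35 mm high, the front (-x) wall 20 mm. Free floor: x = -57 to 16 mm. The four bins, two by two, change places.
- bb_cup_bin: Blue bin, fixed in the grey tray, with one bottom-bracket cup fixed at its back (35 mm to +x of the bin's centre, top at z = 27 mm). Origin: centre of its underside, 3 mm above the bench. Outside 120 (x) by 110 (y) mm, floor 3 mm, walls 2.5 mm thick, 35 mm high, the front (-x) wall 20 mm. Free floor: x = -57 to 12 mm. The four bins, two by two, change places.
- freehub_bin: Blue bin, fixed in the grey tray, with one freehub body fixed at its back (35 mm to +x of the bin's centre, top at z = 41 mm). Origin: centre of its underside, 3 mm above the bench. Outside 120 (x) by 110 (y) mm, floor 3 mm, walls 2.5 mm thick, 35 mm high, the front (-x) wall 20 mm. Free floor: x = -57 to 15 mm. The four bins, two by two, change places.
- caliper_bin: Blue bin, fixed in the grey tray, with one brake caliper laid crosswise fixed at its back (35 mm to +x of the bin's centre, top at z = 38 mm). Origin: centre of its underside, 3 mm above the bench. Outside 120 (x) by 110 (y) mm, floor 3 mm, walls 2.5 mm thick, 35 mm high, the front (-x) wall 20 mm. Free floor: x = -57 to 16 mm. The four bins, two by two, change places.
Mind the look-alikes: they are no part of the job. What is shaped like the seat_clamp but blue or yellow is not meant.

How it is judged:
By the outcome, as a careful person would: the job done as asked, in the order asked, and still so for the second after the job is handed in, with the robot touching nothing.
It also fails if it takes over 120 s, if anything falls off the work surface, if the arm or the gripper's body presses on something with over 40 N, if the wrist force passes 120 N, or if a joint passes its speed limit or range.

## Working session

There is one attempt and no reset: what is moved stays moved. The work goes in short steps, Python scripts to look and compute and a tool call to move; the robot and the scene stay as the last step left them, time stands still between calls to the robot, and variables do not carry over. Pictures are saved under pics/ and viewed, at most 14 in all, crops included, and the job is handed in when it is done.

Besides the shell and the picture viewer there is one more tool, called after "Call:" in YAML: its name, and indented under it one key for each argument. jog_arm: Moves the arm, as the interface text tells. Scaled input: -1 to 1 covers 20 mm each way for a shift and 4 degrees each way for a turn. Its arguments: {"type":"object","properties":{"moves":{"type":"array"},"grip_force":{"type":"number"}},"required":["moves"]}

```bash
mkdir -p pics; cat > h.py <<'E'
import sys
from station import *
import numpy as np, cv2
def cam(n):
    c=read_camera(n); K=np.array([[c["fx"],0,c["cx"]],[0,c["fy"],c["cy"]],[0,0,1.]])
    return c["color"],K,np.array(c["rvec"],float).reshape(3),np.array(c["tvec"],float).reshape(3)
def unproj(K,r,t,uv,z):
    R=cv2.Rodrigues(r)[0]; C=-R.T@t; d=R.T@np.linalg.inv(K)@np.array([uv[0],uv[1],1.])
    return C+d*(z-C[2])/d[2]
def proj(K,r,t,P): return cv2.projectPoints(np.array(P,float).reshape(-1,3),r,t,K,None)[0].reshape(-1,2)
E
python3 - <<'E'
from h import *
o=get_obs(); print(o)
for n in("top","scene"):
    im,K,r,t=cam(n); cv2.imwrite(f"pics/{n}0.png",im); np.savez(f"{n}.npz",K=K,r=r,t=t); print(n,K[0,0],-cv2.Rodrigues(r)[0].T@t, cv2.Rodrigues(r)[0])
E
```

```text
{'t': 0.0, 'q': array([ 1.01090587,  0.4778013 ,  0.02234204,  1.55641568, -0.01147733,
        1.10929415, -0.08312944]), 'joint_vel': array([ 1.71726559e-03,  1.50669824e-03,  2.19979263e-05,  2.66076933e-05,
       -5.50207407e-04,  1.49983016e-03, -1.37475753e-03]), 'joint_torque': array([ 1.11171266e-03, -5.96448255e+01,  1.60849527e+00, -2.81197035e+01,
        1.24514621e-02,  9.42467042e-03, -1.96155275e-05]), 'eef_pos': array([ 0.29442114, -0.60677034,  0.23034007]), 'tool_rot': array([-8.51874817e-04,  9.74593528e-01,  2.23979135e-01, -2.74798175e-04]), 'contact_force': array([-0.32184193, -0.57124743,  0.1007946 ]), 'torque': array([-0.02029249,  0.07402968, -0.04366597]), 'grasp_force': 0.0, 'gripper_width': 0.9995831903649723}
top 497.61868950857206 [ 0.43069524 -0.02279677  0.95220816] [[ 0.01614071 -0.99979681  0.0120754 ]
 [-0.98878486 -0.01775394 -0.14828789]
 [ 0.14847215 -0.0095465  -0.98887051]]
scene 624.2665647609036 [1.32155793 0.42192164 0.84889756] [[-0.49961248  0.86624466 -0.00275093]
 [ 0.59843771  0.34285348 -0.72410206]
 [-0.62630638 -0.36341668 -0.68968735]]
```

View pics/top0.png

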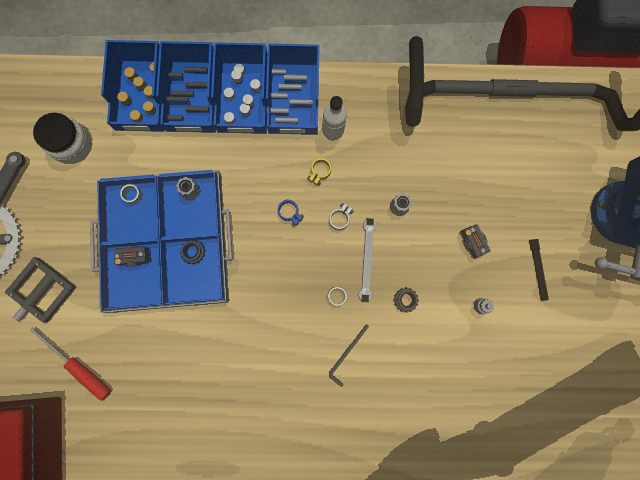

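View pics/scene0.png

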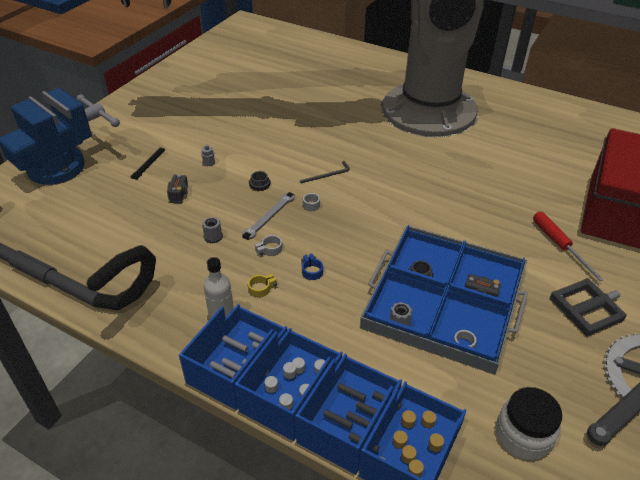

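Top view: the plain bare ring at (337,296) is the spacer. The eared bare ring at (340,217) is the seat clamp, and the blue (290,211) and yellow (319,170) rings are decoys. The ribbed cylinder at (401,204) is the freehub; the thin stepped one at (484,306) is the remover. The cup is at (405,300) and the caliper at (475,241). Bins: spacer back-left, freehub back-right, caliper front-left, cup front-right. I'll confirm in a crop.

```bash
python3 - <<'E'
from h import *
im=cv2.imread("pics/top0.png"); 
cv2.imwrite("pics/c1.png",cv2.resize(im[180:330,310:510],None,fx=4,fy=4,interpolation=cv2.INTER_CUBIC))
cv2.imwrite("pics/c2.png",cv2.resize(im[165:315,85:240],None,fx=4,fy=4,interpolation=cv2.INTER_CUBIC))
E
```

```text
(no output)
```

View pics/c1.png

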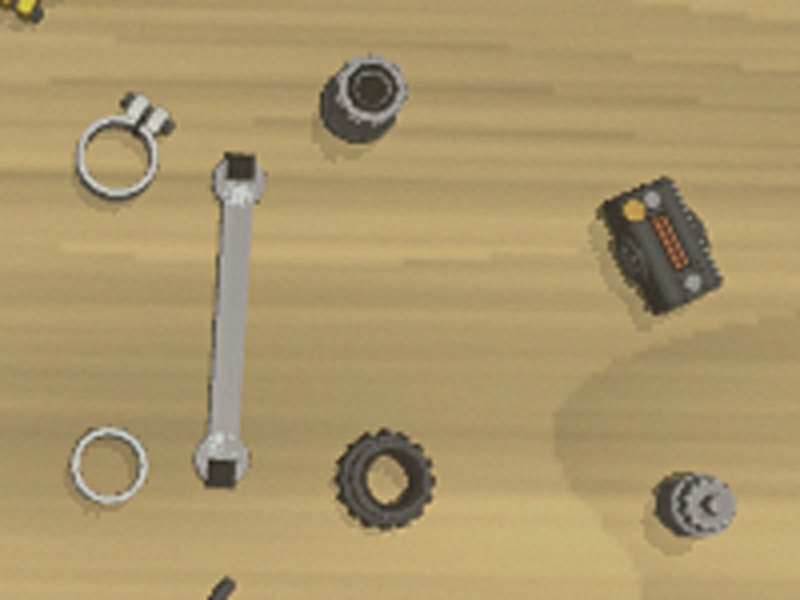

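View pics/c2.png

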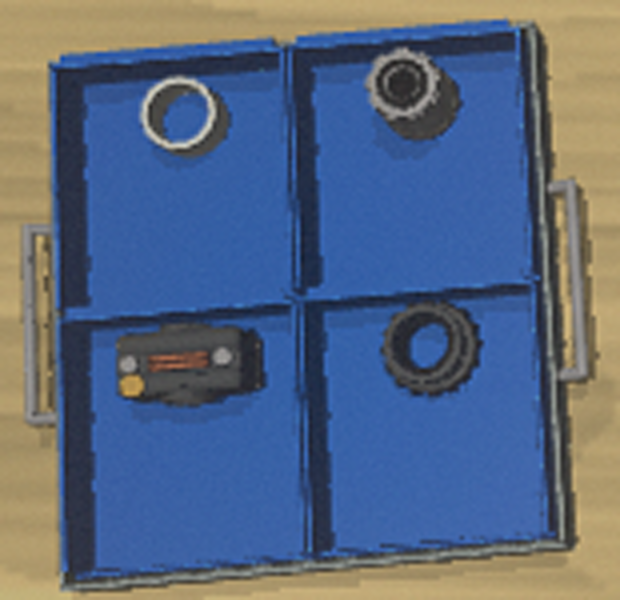

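```bash
cat > m.py <<'E'
from h import *
d=np.load("top.npz");K,r,t=d["K"],d["r"],d["t"]
def U(c,x,y,z):
    o={1:(310,180),2:(85,165)}[c]; return unproj(K,r,t,(o[0]+(x+.5)/4-.5,o[1]+(y+.5)/4-.5),z)
P=lambda n,p:print(n,np.round(p*1000,1))
E
python3 - <<'E'
from m import *
P("spacer",U(1,109,465,.02));P("cup fl",U(1,385,480,.011));P("cup boretop",U(1,389,477,.024));P("freehub",U(1,372,90,.038))
for c in [(665,180),(600,212),(657,313),(721,283)]:P("cal",U(1,*c,.035))
P("clamp",U(1,117,157,.018));P("remover",U(1,707,505,.04));P("wr",U(1,240,168,.005));P("wr",U(1,220,470,.005))
print("bins")
P("sp",U(2,179,113,.023));P("fh",U(2,404,83,.041));P("cup",U(2,430,342,.027));P("calc",U(2,183,363,.038))
for c in [(52,65),(288,45),(522,25),(62,315),(298,298),(538,282)]:P("wall",U(2,*c,.038))
for c in [(67,578),(311,553),(555,542)]:P("front",U(2,*c,.023))
E
```

```text
spacer [468.6 -71.7  20. ]
cup fl [ 464.1 -202.2   11. ]
cup boretop [ 465.1 -201.6   24. ]
freehub [ 645.7 -192.9   38. ]
cal [ 605.7 -331.1   35. ]
cal [ 589.9 -300.    35. ]
cal [ 542.7 -325.3   35. ]
cal [ 557.3 -355.8   35. ]
clamp [615.3 -74.1  18. ]
remover [ 454.2 -343.9   40. ]
wr [ 613.5 -134.5    5. ]
wr [ 467.8 -125.1    5. ]
bins
sp [657.4 326.4  23. ]
fh [669.4 215.6  41. ]
cup [548.9 200.3  27. ]
calc [535.8 310.5  38. ]
wall [675.7 381.9  38. ]
wall [687.6 272.   38. ]
wall [699.5 162.3  38. ]
wall [557.1 367.7  38. ]
wall [567.  259.7  38. ]
wall [576.5 149.2  38. ]
front [437. 362.  23.]
front [450.3 250.8  23. ]
front [457.2 138.6  23. ]
```

Crop 1 confirms all six benchtop identities. Crop 2 confirms the bins: spacer back-left, freehub back-right, caliper front-left, cup front-right. The tray is yawed about 6° and centred near (0.567, 0.260), and the exemplars agree with that to about 2 mm. First move: turn to yaw 120° while lowering a little.

Call:
jog_arm:
  moves: [0,0,0.2,0,0,-0.98,0.65,0,0,0.2,0,0,-0.98,0.65,0,0,0.2,0,0,-0.98,0.65,0,0,0.2,0,0,-0.98,0.65,0,0,0.2,0,0,-0.98,0.65,0,0,0.2,0,0,-0.98,0.65,0,0,0.2,0,0,-0.98,0.65,0,0,0.2,0,0,-0.98,0.65]
  grip_force: 30

```text
t: 0.77
eef_pos: [0.2945, -0.607, 0.1985]
tool_rot: [-0.001, 0.877, 0.481, 0.0]
contact_force: [-0.3, -0.2, -1.3]
gripper_width: 0.646
grasp_force: 0.0
```

Call:
jog_arm:
  moves: [0,0,0.2,0,0,-0.98,0.65,0,0,0.2,0,0,-0.98,0.65,0,0,0.2,0,0,-0.98,0.65,0,0,0.2,0,0,-0.98,0.65,0,0,0.2,0,0,-0.98,0.65,0,0,0.2,0,0,-0.98,0.65,0,0,0.2,0,0,-0.98,0.65,0,0,0.2,0,0,-0.98,0.65]

```text
t: 1.43
eef_pos: [0.2945, -0.607, 0.1665]
tool_rot: [-0.0, 0.714, 0.7, 0.0]
contact_force: [0.4, 0.9, -0.4]
gripper_width: 0.65
grasp_force: 0.0
```

Call:
jog_arm:
  moves: [0,0,0.2,0,0,-0.98,0.65,0,0,0.2,0,0,-0.98,0.65,0,0,0.2,0,0,-0.98,0.65,0,0,0.2,0,0,-0.98,0.65,0,0,0.2,0,0,-0.98,0.65,0,0,0.2,0,0,-0.98,0.65,0,0,0.2,0,0,-0.98,0.65,0,0,0.2,0,0,-0.98,0.65]

```text
t: 2.1
eef_pos: [0.2944, -0.607, 0.1346]
tool_rot: [-0.0, 0.499, 0.867, 0.0]
contact_force: [-0.3, -0.9, -0.4]
gripper_width: 0.652
grasp_force: 0.0
```

```bash
cat > go.py <<'E'
from h import *
from scipy.spatial.transform import Rotation as Rn
o=get_obs(); w,x,y,z=o["tool_rot"]; R=Rn.from_quat([x,y,z,w]); M=R.as_matrix()
yaw=np.degrees(np.arctan2(M[1,0],M[0,0])); tilt=np.degrees(np.arccos(-M[2,2]))
print("t",round(o["t"],2),"pos",np.round(o["eef_pos"]*1000,1),"yaw",round(yaw,2),"tilt",round(tilt,2),"grip",np.round(o["gripper_width"],3),round(float(o["grasp_force"]),1),"F",np.round(o["contact_force"],1),"q7",np.round(o["q"][6],2))
if len(sys.argv)>3:
    T=np.array([float(a) for a in sys.argv[1:4]])/1000
    d=M.T@(T-o["eef_pos"])/.02; print("units",np.round(d,2))
    if len(sys.argv)>4: print("rz units",round(-((float(sys.argv[4])-yaw+180)%360-180)/4,2))
E
python3 go.py 468.6 -71.7 130 120
```

```text
t 2.1 pos [ 294.4 -607.   134.6] yaw 120.15 tilt 0.06 grip 0.652 0.0 F [-0.3 -0.9 -0.4] q7 1.37
units [18.77 20.98  0.25]
rz units 0.04
```

Call:
jog_arm:
  moves: [0.782,0.874,0,0,0,0,0.65,0.782,0.874,0,0,0,0,0.65,0.782,0.874,0,0,0,0,0.65,0.782,0.874,0,0,0,0,0.65,0.782,0.874,0,0,0,0,0.65,0.782,0.874,0,0,0,0,0.65,0.782,0.874,0,0,0,0,0.65,0.782,0.874,0,0,0,0,0.65]

```text
t: 2.77
eef_pos: [0.3533, -0.4278, 0.135]
tool_rot: [-0.0, 0.5, 0.866, 0.0]
contact_force: [0.3, -0.1, 0.6]
gripper_width: 0.651
grasp_force: 0.0
```

Call:
jog_arm:
  moves: [0.782,0.874,0,0,0,0,0.65,0.782,0.874,0,0,0,0,0.65,0.782,0.874,0,0,0,0,0.65,0.782,0.874,0,0,0,0,0.65,0.782,0.874,0,0,0,0,0.65,0.782,0.874,0,0,0,0,0.65,0.782,0.874,0,0,0,0,0.65,0.782,0.874,0,0,0,0,0.65]

```text
t: 3.43
eef_pos: [0.4119, -0.2497, 0.1351]
tool_rot: [-0.0, 0.5, 0.866, -0.0]
contact_force: [0.3, 0.7, -0.9]
gripper_width: 0.648
grasp_force: 0.0
```

Call:
jog_arm:
  moves: [0.782,0.874,0,0,0,0,0.65,0.782,0.874,0,0,0,0,0.65,0.782,0.874,0,0,0,0,0.65,0.782,0.874,0,0,0,0,0.65,0.782,0.874,0,0,0,0,0.65,0.782,0.874,0,0,0,0,0.65,0.782,0.874,0,0,0,0,0.65,0.782,0.874,0,0,0,0,0.65]

```text
t: 4.1
eef_pos: [0.4706, -0.0715, 0.1351]
tool_rot: [-0.0, 0.5, 0.866, -0.0]
contact_force: [-0.6, 0.2, -0.1]
gripper_width: 0.65
grasp_force: 0.0
```

```bash
python3 go.py 468.6 -71.7 4 120
```

```text
t 4.1 pos [470.6 -71.5 135.1] yaw 119.96 tilt 0.03 grip 0.65 0.0 F [-0.6  0.2 -0.1] q7 0.32
units [ 0.04 -0.09  6.56]
rz units -0.01
```

Call:
jog_arm:
  moves: [0.04,-0.09,0.9,0,0,0,0.65,0,0,1,0,0,0,0.65,0,0,1,0,0,0,0.65,0,0,1,0,0,0,0.65,0,0,1,0,0,0,0.65,0,0,0.9,0,0,0,0.65,0,0,0.5,0,0,0,0.65,0,0,0.26,0,0,0,0.65]

```text
t: 4.77
eef_pos: [0.4677, -0.0727, 0.0027]
tool_rot: [-0.001, 0.5, 0.866, -0.0]
contact_force: [-0.0, 1.3, -0.6]
gripper_width: 0.652
grasp_force: 0.0
```

Call:
jog_arm:
  moves: [0,0,0,0,0,0,0.3,0,0,0,0,0,0,0.3,0,0,0,0,0,0,0.3,0,0,0,0,0,0,0.3,0,0,0,0,0,0,0.3,0,0,0,0,0,0,0.3,0,0,0,0,0,0,0.3,0,0,0,0,0,0,0.3]

```text
t: 5.43
eef_pos: [0.4689, -0.0729, 0.0044]
tool_rot: [0.0, 0.5, 0.866, 0.0]
contact_force: [-0.5, -0.8, 2.7]
gripper_width: 0.408
grasp_force: 30.2
```

```bash
python3 go.py 601 318.6 120 186
```

```text
t 5.43 pos [468.9 -72.9   4.4] yaw 119.96 tilt 0.03 grip 0.408 30.2 F [-0.5 -0.8  2.7] q7 0.13
units [13.66 15.5  -5.78]
rz units -16.51
```

Call:
jog_arm:
  moves: [0,0,-0.72,0,0,-1,0.3,0,0,-0.72,0,0,-1,0.3,0,0,-0.72,0,0,-1,0.3,0,0,-0.72,0,0,-1,0.3,0,0,-0.72,0,0,-1,0.3,0,0,-0.72,0,0,-1,0.3,0,0,-0.72,0,0,-1,0.3,0,0,-0.72,0,0,-1,0.3]

```text
t: 6.1
eef_pos: [0.4684, -0.0728, 0.12]
tool_rot: [-0.0, 0.241, 0.971, -0.0]
contact_force: [0.4, -0.0, -0.1]
gripper_width: 0.413
grasp_force: 30.2
```

Call:
jog_arm:
  moves: [0,0,0,0,0,-1,0.3,0,0,0,0,0,-1,0.3,0,0,0,0,0,-1,0.3,0,0,0,0,0,-1,0.3,0,0,0,0,0,-1,0.3,0,0,0,0,0,-1,0.3,0,0,0,0,0,-1,0.3,0,0,0,0,0,-1,0.3]

```text
t: 6.77
eef_pos: [0.4685, -0.0728, 0.1192]
tool_rot: [-0.0, -0.036, 0.999, -0.0]
contact_force: [-0.8, -0.4, -0.9]
gripper_width: 0.414
grasp_force: 30.2
```

```bash
python3 go.py 601 318.6 90 186
```

```text
t 6.77 pos [468.5 -72.8 119.2] yaw -175.84 tilt 0.01 grip 0.414 30.2 F [-0.8 -0.4 -0.9] q7 1.27
units [-8.03 19.04  1.46]
rz units -0.46
```

Call:
jog_arm:
  moves: [-0.335,0.793,0,0,0,0,0.3,-0.335,0.793,0,0,0,0,0.3,-0.335,0.793,0,0,0,0,0.3,-0.335,0.793,0,0,0,0,0.3,-0.335,0.793,0,0,0,0,0.3,-0.335,0.793,0,0,0,0,0.3,-0.335,0.793,0,0,0,0,0.3,-0.335,0.793,0,0,0,0,0.3]

```text
t: 7.43
eef_pos: [0.5134, 0.0582, 0.1192]
tool_rot: [-0.0, -0.035, 0.999, -0.0]
contact_force: [0.2, 0.5, -0.1]
gripper_width: 0.411
grasp_force: 30.1
```

Call:
jog_arm:
  moves: [-0.335,0.793,0,0,0,0,0.3,-0.335,0.793,0,0,0,0,0.3,-0.335,0.793,0,0,0,0,0.3,-0.335,0.793,0,0,0,0,0.3,-0.335,0.793,0,0,0,0,0.3,-0.335,0.793,0,0,0,0,0.3,-0.335,0.793,0,0,0,0,0.3,-0.335,0.793,0,0,0,0,0.3]

```text
t: 8.1
eef_pos: [0.5582, 0.1884, 0.1191]
tool_rot: [-0.0, -0.035, 0.999, -0.0]
contact_force: [0.3, -0.5, 0.5]
gripper_width: 0.411
grasp_force: 30.1
```

Call:
jog_arm:
  moves: [-0.335,0.793,0,0,0,0,0.3,-0.335,0.793,0,0,0,0,0.3,-0.335,0.793,0,0,0,0,0.3,-0.335,0.793,0,0,0,0,0.3,-0.335,0.793,0,0,0,0,0.3,-0.335,0.793,0,0,0,0,0.3,-0.335,0.793,0,0,0,0,0.3,-0.335,0.793,0,0,0,0,0.3]

```text
t: 8.77
eef_pos: [0.6028, 0.3186, 0.1189]
tool_rot: [-0.0, -0.035, 0.999, -0.0]
contact_force: [0.5, -0.0, 0.3]
gripper_width: 0.409
grasp_force: 30.1
```

```bash
python3 go.py 601 318.6 12 186;  python3 - <<'E'
from h import *
im,*_=cam("top"); cv2.imwrite("pics/a1.png",cv2.resize(im[130:330,60:300],None,fx=3,fy=3,interpolation=cv2.INTER_CUBIC))
E
```

```text
t 8.77 pos [602.8 318.6 118.9] yaw -176.04 tilt 0.04 grip 0.409 30.1 F [ 0.5 -0.   0.3] q7 0.65
units [0.09 0.01 5.35]
rz units -0.51
```

View pics/a1.png

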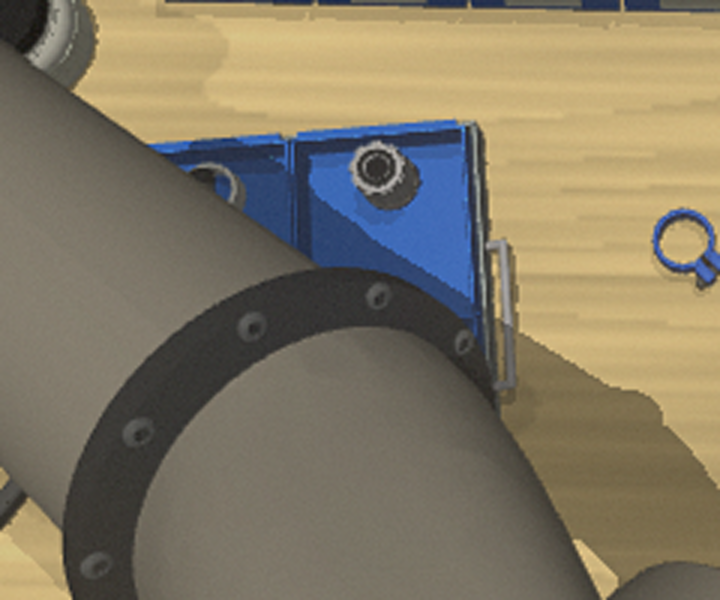

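The arm hides the target bin, but the spacer exemplar at (215,183) and the freehub exemplar at (378,168) are where expected. I'll lower by dead reckoning and watch the force.

Call:
jog_arm:
  moves: [0.09,0,1,0,0,-0.5,0.3,0,0,1,0,0,0,0.3,0,0,1,0,0,0,0.3,0,0,1,0,0,0,0.3,0,0,0.8,0,0,0,0.3,0,0,0.4,0,0,0,0.3,0,0,0.15,0,0,0,0.3,0,0,0.08,0,0,0,0.3]

```text
t: 9.48
eef_pos: [0.6009, 0.3179, 0.0106]
tool_rot: [-0.0, -0.052, 0.999, -0.0]
contact_force: [-0.3, -0.3, -0.6]
gripper_width: 0.416
grasp_force: 30.1
```

Call:
jog_arm:
  moves: [0,0,0.02,0,0,0,0.3,0,0,0.02,0,0,0,0.3,0,0,0,0,0,0,0.3,0,0,0,0,0,0,0.3,0,0,0,0,0,0,0.3,0,0,0,0,0,0,0.3,0,0,0,0,0,0,0.3,0,0,0,0,0,0,0.3]

```text
t: 10.15
eef_pos: [0.6014, 0.3182, 0.0105]
tool_rot: [0.0, -0.052, 0.999, 0.0]
contact_force: [-1.3, -0.3, 4.7]
gripper_width: 0.411
grasp_force: 30.5
```

Contact of 4.7 N: it's seated. Release, then rise.

Call:
jog_arm:
  moves: [0,0,0,0,0,0,0.65,0,0,0,0,0,0,0.65,0,0,0,0,0,0,0.65,0,0,0,0,0,0,0.65,0,0,0,0,0,0,0.65,0,0,-0.3,0,0,0,0.65,0,0,-0.6,0,0,0,0.65,0,0,-0.8,0,0,0,0.65]

```text
t: 10.82
eef_pos: [0.6004, 0.3176, 0.0442]
tool_rot: [-0.001, -0.052, 0.999, -0.0]
contact_force: [-0.3, -0.1, 0.0]
gripper_width: 0.65
grasp_force: 0.0
```

Call:
jog_arm:
  moves: [0,0,-0.7,0,0,1,0.65,0,0,-0.7,0,0,1,0.65,0,0,-0.6,0,0,1,0.65,0,0,-0.6,0,0,1,0.65,0,0,-0.6,0,0,1,0.65,0,0,-0.6,0,0,1,0.65,0,0,0,0,0,1,0.65,0,0,0,0,0,1,0.65]

```text
t: 11.48
eef_pos: [0.6018, 0.319, 0.1233]
tool_rot: [0.001, 0.227, 0.974, 0.001]
contact_force: [0.6, -0.2, -0.0]
gripper_width: 0.647
grasp_force: 0.0
```

Call:
jog_arm:
  moves: [0,0,0,0,0,1,0.65,0,0,0,0,0,1,0.65,0,0,0,0,0,1,0.65,0,0,0,0,0,1,0.65,0,0,0,0,0,1,0.65,0,0,0,0,0,1,0.65,0,0,0,0,0,1,0.65,0,0,0,0,0,1,0.65]

```text
t: 12.15
eef_pos: [0.6012, 0.3187, 0.1221]
tool_rot: [0.0, 0.486, 0.874, 0.001]
contact_force: [0.0, 0.5, -0.2]
gripper_width: 0.649
grasp_force: 0.0
```

```bash
python3 go.py 464.6 -202 120
```

```text
t 12.15 pos [601.2 318.7 122.1] yaw 121.8 tilt 0.13 grip 0.649 0.0 F [ 0.   0.5 -0.2] q7 -0.3
units [-18.53 -19.52   0.05]
```

Call:
jog_arm:
  moves: [-0.772,-0.813,0,0,0,0,0.75,-0.772,-0.813,0,0,0,0,0.75,-0.772,-0.813,0,0,0,0,0.75,-0.772,-0.813,0,0,0,0,0.75,-0.772,-0.813,0,0,0,0,0.75,-0.772,-0.813,0,0,0,0,0.75,-0.772,-0.813,0,0,0,0,0.75,-0.772,-0.813,0,0,0,0,0.75]

```text
t: 12.82
eef_pos: [0.5562, 0.144, 0.1219]
tool_rot: [0.001, 0.485, 0.875, 0.001]
contact_force: [-0.2, -0.7, 0.3]
gripper_width: 0.754
grasp_force: 0.0
```

Call:
jog_arm:
  moves: [-0.772,-0.813,0,0,0,0,0.75,-0.772,-0.813,0,0,0,0,0.75,-0.772,-0.813,0,0,0,0,0.75,-0.772,-0.813,0,0,0,0,0.75,-0.772,-0.813,0,0,0,0,0.75,-0.772,-0.813,0,0,0,0,0.75,-0.772,-0.813,0,0,0,0,0.75,-0.772,-0.813,0,0,0,0,0.75]

```text
t: 13.48
eef_pos: [0.5114, -0.0298, 0.1217]
tool_rot: [0.001, 0.485, 0.875, 0.001]
contact_force: [0.4, 0.6, -0.2]
gripper_width: 0.752
grasp_force: 0.0
```

Call:
jog_arm:
  moves: [-0.772,-0.813,0,0,0,0,0.75,-0.772,-0.813,0,0,0,0,0.75,-0.772,-0.813,0,0,0,0,0.75,-0.772,-0.813,0,0,0,0,0.75,-0.772,-0.813,0,0,0,0,0.75,-0.772,-0.813,0,0,0,0,0.75,-0.772,-0.813,0,0,0,0,0.75,-0.772,-0.813,0,0,0,0,0.75]

```text
t: 14.15
eef_pos: [0.4666, -0.2038, 0.1217]
tool_rot: [0.001, 0.485, 0.875, 0.0]
contact_force: [-0.6, -0.1, -0.7]
gripper_width: 0.748
grasp_force: 0.0
```

```bash
python3 go.py 464.6 -202 12;  python3 - <<'E'
from h import *
im,*_=cam("scene"); cv2.imwrite("pics/a2.png",cv2.resize(im[120:380,130:530],None,fx=2,fy=2,interpolation=cv2.INTER_CUBIC))
E
```

```text
t 14.15 pos [ 466.6 -203.8  121.7] yaw 122.01 tilt 0.15 grip 0.748 0.0 F [-0.6 -0.1 -0.7] q7 0.62
units [ 0.14 -0.05  5.49]
```

View pics/a2.png

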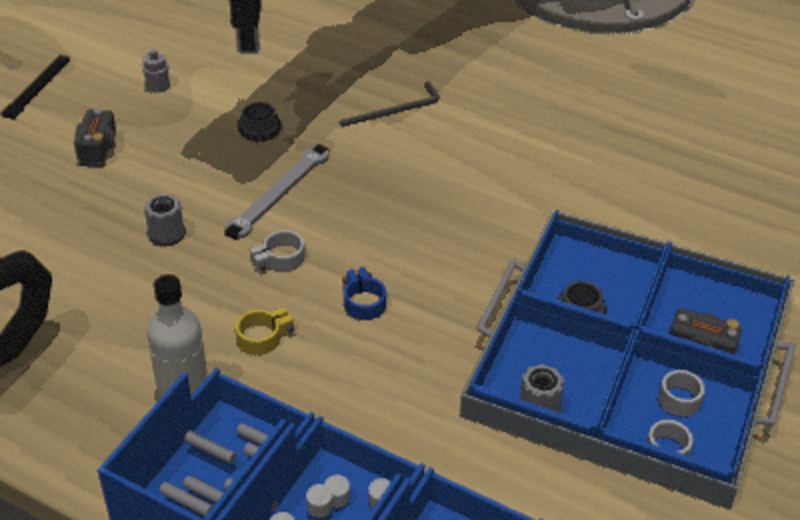

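The spacer (682,390) lies flat in its bin in front of the fixed one. The clamp (283,250) is untouched and the cup is at (260,122) below the gripper.

Call:
jog_arm:
  moves: [0.14,-0.05,0.8,0,0,0,0.75,0,0,1,0,0,0,0.75,0,0,1,0,0,0,0.75,0,0,1,0,0,0,0.75,0,0,0.8,0,0,0,0.75,0,0,0.5,0,0,0,0.75,0,0,0.3,0,0,0,0.75,0,0,0.08,0,0,0,0.75]

```text
t: 14.87
eef_pos: [0.4641, -0.2009, 0.0104]
tool_rot: [0.0, 0.485, 0.875, 0.0]
contact_force: [-0.8, -0.0, 0.2]
gripper_width: 0.752
grasp_force: 0.0
```

Call:
jog_arm:
  moves: [0,0,0,0,0,0,0.3,0,0,0,0,0,0,0.3,0,0,0,0,0,0,0.3,0,0,0,0,0,0,0.3,0,0,0,0,0,0,0.3,0,0,0,0,0,0,0.3,0,0,0,0,0,0,0.3,0,0,0,0,0,0,0.3]
  grip_force: 40

```text
t: 15.53
eef_pos: [0.4646, -0.2014, 0.0116]
tool_rot: [0.001, 0.485, 0.874, 0.0]
contact_force: [-2.1, 0.6, 4.6]
gripper_width: 0.386
grasp_force: 39.2
```

```bash
python3 go.py 493 196.6 120 186
```

```text
t 15.53 pos [ 464.6 -201.4   11.6] yaw 121.94 tilt 0.11 grip 0.386 39.2 F [-2.1  0.6  4.6] q7 0.49
units [16.13 11.74 -5.43]
rz units -16.01
```

Call:
jog_arm:
  moves: [0,0,-0.68,0,0,-1,0.3,0,0,-0.68,0,0,-1,0.3,0,0,-0.68,0,0,-1,0.3,0,0,-0.68,0,0,-1,0.3,0,0,-0.68,0,0,-1,0.3,0,0,-0.68,0,0,-1,0.3,0,0,-0.68,0,0,-1,0.3,0,0,-0.68,0,0,-1,0.3]

```text
t: 16.2
eef_pos: [0.4638, -0.2013, 0.1205]
tool_rot: [0.0, 0.224, 0.975, -0.0]
contact_force: [0.4, 0.6, 0.1]
gripper_width: 0.38
grasp_force: 40.0
```

Call:
jog_arm:
  moves: [0,0,0,0,0,-1,0.3,0,0,0,0,0,-1,0.3,0,0,0,0,0,-1,0.3,0,0,0,0,0,-1,0.3,0,0,0,0,0,-1,0.3,0,0,0,0,0,-1,0.3,0,0,0,0,0,-1,0.3,0,0,0,0,0,-1,0.3]

```text
t: 16.87
eef_pos: [0.4638, -0.2014, 0.1198]
tool_rot: [0.0, -0.054, 0.999, -0.0]
contact_force: [0.3, -0.4, -1.3]
gripper_width: 0.383
grasp_force: 40.0
```

```bash
python3 go.py 493 196.6 120 186
```

```text
t 16.87 pos [ 463.8 -201.4  119.8] yaw -173.85 tilt 0.06 grip 0.383 40.0 F [ 0.3 -0.4 -1.3] q7 1.58
units [-3.58 19.63 -0.03]
rz units 0.04
```

Call:
jog_arm:
  moves: [-0.149,0.818,0,0,0,0,0.3,-0.149,0.818,0,0,0,0,0.3,-0.149,0.818,0,0,0,0,0.3,-0.149,0.818,0,0,0,0,0.3,-0.149,0.818,0,0,0,0,0.3,-0.149,0.818,0,0,0,0,0.3,-0.149,0.818,0,0,0,0,0.3,-0.149,0.818,0,0,0,0,0.3]

```text
t: 17.53
eef_pos: [0.474, -0.0679, 0.1198]
tool_rot: [0.0, -0.052, 0.999, -0.0]
contact_force: [-0.1, -0.0, -0.4]
gripper_width: 0.386
grasp_force: 40.0
```

Call:
jog_arm:
  moves: [-0.149,0.818,0,0,0,0,0.3,-0.149,0.818,0,0,0,0,0.3,-0.149,0.818,0,0,0,0,0.3,-0.149,0.818,0,0,0,0,0.3,-0.149,0.818,0,0,0,0,0.3,-0.149,0.818,0,0,0,0,0.3,-0.149,0.818,0,0,0,0,0.3,-0.149,0.818,0,0,0,0,0.3]

```text
t: 18.2
eef_pos: [0.4842, 0.0647, 0.1198]
tool_rot: [0.001, -0.052, 0.999, -0.0]
contact_force: [-0.8, -0.3, -0.3]
gripper_width: 0.387
grasp_force: 40.0
```

Call:
jog_arm:
  moves: [-0.149,0.818,0,0,0,0,0.3,-0.149,0.818,0,0,0,0,0.3,-0.149,0.818,0,0,0,0,0.3,-0.149,0.818,0,0,0,0,0.3,-0.149,0.818,0,0,0,0,0.3,-0.149,0.818,0,0,0,0,0.3,-0.149,0.818,0,0,0,0,0.3,-0.149,0.818,0,0,0,0,0.3]

```text
t: 18.87
eef_pos: [0.4943, 0.1974, 0.1198]
tool_rot: [0.001, -0.052, 0.999, -0.0]
contact_force: [0.1, 0.6, -0.9]
gripper_width: 0.384
grasp_force: 40.0
```

```bash
python3 go.py 493 196.6 17 186
```

```text
t 18.87 pos [494.3 197.4 119.8] yaw -174.05 tilt 0.06 grip 0.384 40.0 F [ 0.1  0.6 -0.9] q7 0.76
units [ 0.08 -0.03  5.14]
rz units -0.01
```

Call:
jog_arm:
  moves: [0.08,-0.03,1,0,0,0,0.3,0,0,1,0,0,0,0.3,0,0,1,0,0,0,0.3,0,0,1,0,0,0,0.3,0,0,0.6,0,0,0,0.3,0,0,0.3,0,0,0,0.3,0,0,0.14,0,0,0,0.3,0,0,0.06,0,0,0,0.3]

```text
t: 19.53
eef_pos: [0.4927, 0.196, 0.0176]
tool_rot: [0.0, -0.052, 0.999, -0.0]
contact_force: [-3.5, -2.5, 9.4]
gripper_width: 0.385
grasp_force: 41.0
```

Call:
jog_arm:
  moves: [0,0,0.02,0,0,0,0.3,0,0,0.02,0,0,0,0.3,0,0,0,0,0,0,0.3,0,0,0,0,0,0,0.3,0,0,0,0,0,0,0.3,0,0,0,0,0,0,0.3,0,0,0,0,0,0,0.3,0,0,0,0,0,0,0.3]

```text
t: 20.2
eef_pos: [0.4927, 0.1961, 0.0176]
tool_rot: [0.0, -0.052, 0.999, -0.0]
contact_force: [-3.8, -2.7, 5.9]
gripper_width: 0.385
grasp_force: 40.6
```

Call:
jog_arm:
  moves: [0,0,0,0,0,0,0.65,0,0,0,0,0,0,0.65,0,0,0,0,0,0,0.65,0,0,0,0,0,0,0.65,0,0,0,0,0,0,0.65,0,0,-0.3,0,0,0,0.65,0,0,-0.6,0,0,0,0.65,0,0,-0.8,0,0,0,0.65]

```text
t: 20.87
eef_pos: [0.4919, 0.1959, 0.0506]
tool_rot: [-0.001, -0.052, 0.999, -0.0]
contact_force: [-0.0, 0.3, 0.4]
gripper_width: 0.65
grasp_force: 0.0
```

Call:
jog_arm:
  moves: [0,0,-0.7,0,0,1,0.65,0,0,-0.7,0,0,1,0.65,0,0,-0.6,0,0,1,0.65,0,0,-0.6,0,0,1,0.65,0,0,-0.6,0,0,1,0.65,0,0,-0.5,0,0,1,0.65,0,0,0,0,0,1,0.65,0,0,0,0,0,1,0.65]

```text
t: 21.53
eef_pos: [0.4931, 0.1966, 0.1262]
tool_rot: [0.001, 0.227, 0.974, 0.001]
contact_force: [-0.7, -0.2, 0.5]
gripper_width: 0.648
grasp_force: 0.0
```

```bash
python3 go.py 645.7 -192.9 125
```

```text
t 21.53 pos [493.1 196.6 126.2] yaw 153.78 tilt 0.14 grip 0.648 0.0 F [-0.7 -0.2  0.5] q7 0.28
units [-15.45 -14.1    0.06]
```

Call:
jog_arm:
  moves: [-0.966,-0.881,0,0,0,0,0.65,-0.966,-0.881,0,0,0,0,0.65,-0.966,-0.881,0,0,0,0,0.65,-0.966,-0.881,0,0,0,0,0.65,-0.966,-0.881,0,0,0,0,0.65,-0.966,-0.881,0,0,0,0,0.65,-0.966,-0.881,0,0,0,0,0.65,-0.966,-0.881,0,0,0,0,0.65]

```text
t: 22.2
eef_pos: [0.57, 0.0005, 0.1255]
tool_rot: [0.0, 0.225, 0.974, 0.0]
contact_force: [0.6, 0.1, 0.2]
gripper_width: 0.651
grasp_force: 0.0
```

Call:
jog_arm:
  moves: [-0.966,-0.881,0,0,0,0,0.65,-0.966,-0.881,0,0,0,0,0.65,-0.966,-0.881,0,0,0,0,0.65,-0.966,-0.881,0,0,0,0,0.65,-0.966,-0.881,0,0,0,0,0.65,-0.966,-0.881,0,0,0,0,0.65,-0.966,-0.881,0,0,0,0,0.65,-0.966,-0.881,0,0,0,0,0.65]

```text
t: 22.87
eef_pos: [0.647, -0.194, 0.1256]
tool_rot: [0.0, 0.225, 0.974, 0.0]
contact_force: [0.5, 0.2, -0.8]
gripper_width: 0.653
grasp_force: 0.0
```

```bash
python3 go.py 645.7 -192.9 10;  python3 - <<'E'
from h import *
im,K,r,t=cam("scene"); cv2.imwrite("pics/a3.png",cv2.resize(im[120:380,130:530],None,fx=2,fy=2,interpolation=cv2.INTER_CUBIC))
# predicted crop pixels of freehub top & caliper top corners
a=np.radians(27.5);c=np.array([573.9,-328])/1000
pts=[[.6457,-.1929,.038],[.6457,-.1929,0]]+[[c[0]+sx*.03*np.cos(a)-sy*.015*np.sin(a),c[1]+sx*.03*np.sin(a)+sy*.015*np.cos(a),z] for z in(.035,0) for sx,sy in((1,1),(1,-1),(-1,-1),(-1,1))]
print(np.round((proj(K,r,t,pts)-[130,120])*2))
d=np.load("top.npz");print(np.round((proj(d["K"],d["r"],d["t"],pts)-[310,180])*4))
E
```

```text
t 22.87 pos [ 647.  -194.   125.6] yaw 153.98 tilt 0.06 grip 0.653 0.0 F [ 0.5  0.2 -0.8] q7 1.01
units [0.09 0.02 5.78]
[[162. 204.]
 [166. 233.]
 [108. 142.]
 [ 79. 141.]
 [ 90. 105.]
 [118. 106.]
 [112. 168.]
 [ 84. 167.]
 [ 95. 131.]
 [123. 131.]]
[[371.  88.]
 [356. 106.]
 [600. 203.]
 [656. 175.]
 [718. 288.]
 [663. 317.]
 [579. 215.]
 [632. 188.]
 [693. 297.]
 [639. 325.]]
```

View pics/a3.png

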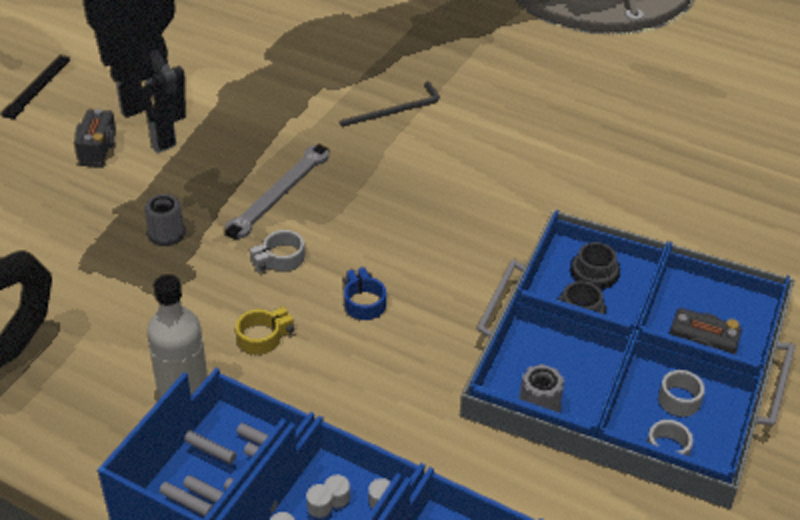

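The cup (596,262) is seated in its bin. The freehub rim is at (162,203), as predicted, so descend on it.

Call:
jog_arm:
  moves: [0.09,0.02,0.9,0,0,0,0.65,0,0,1,0,0,0,0.65,0,0,1,0,0,0,0.65,0,0,1,0,0,0,0.65,0,0,0.9,0,0,0,0.65,0,0,0.5,0,0,0,0.65,0,0,0.3,0,0,0,0.65,0,0,0.18,0,0,0,0.65]

```text
t: 23.58
eef_pos: [0.6452, -0.1916, 0.0087]
tool_rot: [-0.0, 0.225, 0.974, 0.0]
contact_force: [-0.5, -0.0, 0.5]
gripper_width: 0.653
grasp_force: 0.0
```

Call:
jog_arm:
  moves: [0,0,0,0,0,0,0.3,0,0,0,0,0,0,0.3,0,0,0,0,0,0,0.3,0,0,0,0,0,0,0.3,0,0,0,0,0,0,0.3,0,0,0,0,0,0,0.3,0,0,0,0,0,0,0.3,0,0,0,0,0,0,0.3]
  grip_force: 50

```text
t: 24.25
eef_pos: [0.646, -0.1919, 0.0099]
tool_rot: [0.001, 0.225, 0.974, -0.0]
contact_force: [-0.2, 0.3, 5.4]
gripper_width: 0.38
grasp_force: 49.8
```

```bash
python3 go.py 612.5 209.2 125 186; python3 - <<'E'
from m import *
im=cv2.imread("pics/top0.png")[200:280,440:520]; big=cv2.resize(im,None,fx=7,fy=7,interpolation=cv2.INTER_CUBIC)
s=np.load("scene.npz");im2=cv2.imread("pics/scene0.png")[160:220,150:210]; big2=cv2.resize(im2,None,fx=9,fy=9,interpolation=cv2.INTER_CUBIC)
a=np.radians(27.5);c=np.array([573.9,-328])/1000
def draw(b,K,r,t,o,f):
    q=[[[c[0]+sx*.03*np.cos(a)-sy*.015*np.sin(a),c[1]+sx*.03*np.sin(a)+sy*.015*np.cos(a),z] for sx,sy in((1,1),(1,-1),(-1,-1),(-1,1))] for z in(.035,0)]
    for k,col in zip(q,((0,255,0),(255,0,255))):
        cv2.polylines(b,[np.round((proj(K,r,t,k)-o+.5)*f).astype(int)],True,col,1)
draw(big,K,r,t,np.array([440,200]),7);draw(big2,s["K"],s["r"],s["t"],np.array([150,160]),9)
H=540; out=np.hstack([big[:540,:],big2])[:, :]; cv2.imwrite("pics/cal.png",cv2.resize(out,(800,int(out.shape[0]*800/out.shape[1]))))
E
```

```text
t 24.25 pos [ 646.  -191.9    9.9] yaw 153.96 tilt 0.1 grip 0.38 49.8 F [-0.2  0.3  5.4] q7 0.94
units [10.3  17.29 -5.77]
rz units -8.01
```

View pics/cal.png

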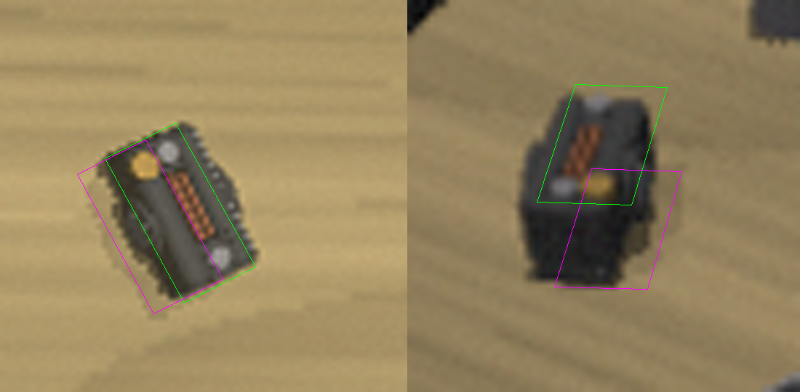

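The wireframe on the caliper sits about 4 mm too far to +y in both views (observed top-slot centre (190,207), modelled (180,212)). I'll refine it with a silhouette fit while the freehub is carried.

Call:
jog_arm:
  moves: [0,0,-0.72,0,0,-1,0.3,0,0,-0.72,0,0,-1,0.3,0,0,-0.72,0,0,-1,0.3,0,0,-0.72,0,0,-1,0.3,0,0,-0.72,0,0,-1,0.3,0,0,-0.72,0,0,-1,0.3,0,0,-0.72,0,0,-1,0.3,0,0,-0.72,0,0,-1,0.3]

```text
t: 24.92
eef_pos: [0.6446, -0.1919, 0.1242]
tool_rot: [-0.0, -0.054, 0.999, 0.0]
contact_force: [-0.3, -0.1, -1.6]
gripper_width: 0.377
grasp_force: 49.8
```

```bash
python3 go.py 612.5 209.2 125 186; cat > fit.py <<'E'
from m import *
from scipy.optimize import minimize
s=np.load("scene.npz"); F=8
V=[("pics/top0.png",K,r,t,(445,205),(60,70)),("pics/scene0.png",s["K"],s["r"],s["t"],(155,165),(45,45))]
masks=[]
for f,k,rr,tt,o,wh in V:
    im=cv2.imread(f)[o[1]:o[1]+wh[1],o[0]:o[0]+wh[0]]; g=cv2.resize(im,None,fx=F,fy=F,interpolation=cv2.INTER_CUBIC)
    m=(g.max(2)<95).astype(np.uint8)
    cs=cv2.findContours(m,cv2.RETR_EXTERNAL,cv2.CHAIN_APPROX_NONE)[0]; c=max(cs,key=cv2.contourArea)
    mm=np.zeros_like(m); cv2.drawContours(mm,[c],-1,1,-1); mm=cv2.morphologyEx(mm,cv2.MORPH_CLOSE,np.ones((25,25))); masks.append(mm)
box=np.array([[x,y,z] for x in(-.03,.03) for y in(-.015,.015) for z in(0,.035)])
th=np.linspace(0,2*np.pi,24); cyl=np.array([[.011*np.cos(q),y,.018+.011*np.sin(q)] for q in th for y in(-.018,.018)])
def sil(p,i):
    f,k,rr,tt,o,wh=V[i]; a=np.radians(p[2]); R=np.array([[np.cos(a),-np.sin(a),0],[np.sin(a),np.cos(a),0],[0,0,1]])
    m=np.zeros_like(masks[i])
    for g in(box,cyl):
        q=(proj(k,rr,tt,g@R.T+[p[0]/1000,p[1]/1000,0])-o+.5)*F
        cv2.fillConvexPoly(m,cv2.convexHull(q.astype(np.int32)),1)
    return m
def cost(p,I=(0,1)): return sum(1-(sil(p,i)&masks[i]).sum()/(sil(p,i)|masks[i]).sum() for i in I)
for I in((0,1),(0,),(1,)):
    b=min((minimize(cost,[573,y,a],args=(I,),method="Nelder-Mead",options=dict(initial_simplex=[[573,y,a],[580,y,a],[573,y+6,a],[573,y,a+5]])) for y in(-328,-334) for a in(24,29)),key=lambda e:e.fun)
    print(I,np.round(b.x,1),round(b.fun,3))
    if I==(0,1): B=b.x
out=[]
for i in(0,1):
    f,k,rr,tt,o,wh=V[i]; g=cv2.resize(cv2.imread(f)[o[1]:o[1]+wh[1],o[0]:o[0]+wh[0]],None,fx=F,fy=F,interpolation=cv2.INTER_CUBIC)
    cv2.drawContours(g,cv2.findContours(sil(B,i),0,2)[0],-1,(0,255,0),1); cv2.drawContours(g,cv2.findContours(masks[i],0,2)[0],-1,(0,0,255),1)
    out.append(cv2.copyMakeBorder(g,0,560-g.shape[0],0,0,0))
im=np.hstack(out);cv2.imwrite("pics/fit.png",cv2.resize(im,(800,int(560*800/im.shape[1]))))
E
python3 fit.py
```

```text
t 24.92 pos [ 644.6 -191.9  124.2] yaw -173.84 tilt 0.05 grip 0.377 49.8 F [-0.3 -0.1 -1.6] q7 1.5
units [-0.56 20.11 -0.04]
rz units 0.04
(0, 1) [ 578.3 -332.3   29. ] 0.265
(0,) [ 578.  -332.5   28.7] 0.131
(1,) [ 579.  -332.3   29.2] 0.129
```

View pics/fit.png

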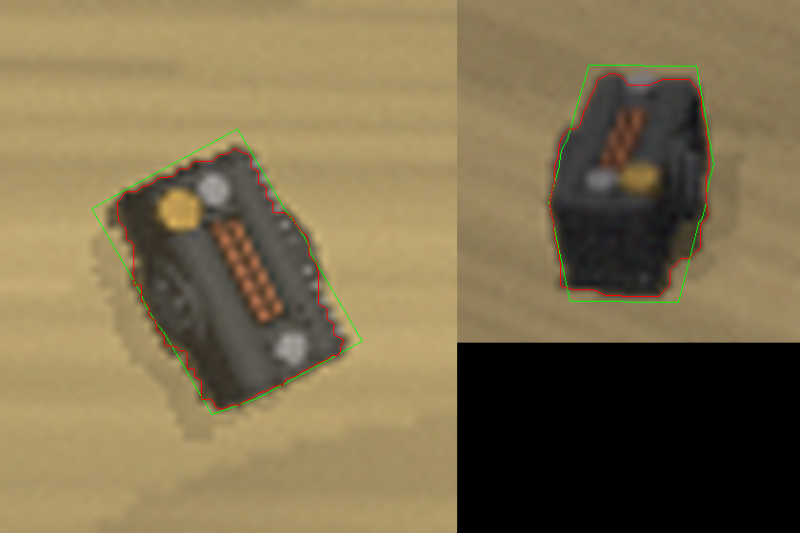

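The per-view fits agree within 1 mm: caliper at about (0.577, -0.333), yaw 29°. Now carry the freehub over.

Call:
jog_arm:
  moves: [-0.023,0.838,0,0,0,0,0.3,-0.023,0.838,0,0,0,0,0.3,-0.023,0.838,0,0,0,0,0.3,-0.023,0.838,0,0,0,0,0.3,-0.023,0.838,0,0,0,0,0.3,-0.023,0.838,0,0,0,0,0.3,-0.023,0.838,0,0,0,0,0.3,-0.023,0.838,0,0,0,0,0.3]

```text
t: 25.58
eef_pos: [0.6343, -0.0574, 0.1235]
tool_rot: [-0.0, -0.052, 0.999, -0.0]
contact_force: [0.2, -0.6, -0.7]
gripper_width: 0.376
grasp_force: 49.8
```

Call:
jog_arm:
  moves: [-0.023,0.838,0,0,0,0,0.3,-0.023,0.838,0,0,0,0,0.3,-0.023,0.838,0,0,0,0,0.3,-0.023,0.838,0,0,0,0,0.3,-0.023,0.838,0,0,0,0,0.3,-0.023,0.838,0,0,0,0,0.3,-0.023,0.838,0,0,0,0,0.3,-0.023,0.838,0,0,0,0,0.3]

```text
t: 26.25
eef_pos: [0.6241, 0.0762, 0.1235]
tool_rot: [-0.0, -0.052, 0.999, -0.0]
contact_force: [-0.3, -0.5, -1.2]
gripper_width: 0.376
grasp_force: 49.8
```

Call:
jog_arm:
  moves: [-0.023,0.838,0,0,0,0,0.3,-0.023,0.838,0,0,0,0,0.3,-0.023,0.838,0,0,0,0,0.3,-0.023,0.838,0,0,0,0,0.3,-0.023,0.838,0,0,0,0,0.3,-0.023,0.838,0,0,0,0,0.3,-0.023,0.838,0,0,0,0,0.3,-0.023,0.838,0,0,0,0,0.3]

```text
t: 26.92
eef_pos: [0.6139, 0.2099, 0.1235]
tool_rot: [-0.0, -0.052, 0.999, -0.0]
contact_force: [0.3, 0.5, -1.1]
gripper_width: 0.378
grasp_force: 49.8
```

```bash
python3 go.py 612.5 209.2 15.5 186
```

```text
t 26.92 pos [613.9 209.9 123.5] yaw -174.04 tilt 0.05 grip 0.378 49.8 F [ 0.3  0.5 -1.1] q7 0.85
units [ 0.07 -0.02  5.4 ]
rz units -0.01
```

Call:
jog_arm:
  moves: [0.07,-0.02,1,0,0,0,0.3,0,0,1,0,0,0,0.3,0,0,1,0,0,0,0.3,0,0,1,0,0,0,0.3,0,0,0.8,0,0,0,0.3,0,0,0.4,0,0,0,0.3,0,0,0.15,0,0,0,0.3,0,0,0.05,0,0,0,0.3]

```text
t: 27.58
eef_pos: [0.6126, 0.2087, 0.016]
tool_rot: [-0.0, -0.052, 0.999, -0.0]
contact_force: [-0.3, -0.2, -1.1]
gripper_width: 0.378
grasp_force: 49.9
```

Call:
jog_arm:
  moves: [0,0,0.02,0,0,0,0.3,0,0,0.02,0,0,0,0.3,0,0,0,0,0,0,0.3,0,0,0,0,0,0,0.3,0,0,0,0,0,0,0.3,0,0,0,0,0,0,0.3,0,0,0,0,0,0,0.3,0,0,0,0,0,0,0.3]

```text
t: 28.25
eef_pos: [0.6135, 0.2092, 0.0159]
tool_rot: [0.001, -0.052, 0.999, 0.0]
contact_force: [-1.2, -0.4, 6.0]
gripper_width: 0.381
grasp_force: 50.1
```

Call:
jog_arm:
  moves: [0,0,0,0,0,0,0.65,0,0,0,0,0,0,0.65,0,0,0,0,0,0,0.65,0,0,0,0,0,0,0.65,0,0,0,0,0,0,0.65,0,0,-0.3,0,0,0,0.65,0,0,-0.6,0,0,0,0.65,0,0,-0.8,0,0,0,0.65]

```text
t: 28.92
eef_pos: [0.6123, 0.2087, 0.0494]
tool_rot: [-0.001, -0.052, 0.999, -0.0]
contact_force: [-0.9, -0.5, 0.8]
gripper_width: 0.652
grasp_force: 0.0
```

Call:
jog_arm:
  moves: [0,0,-0.7,0,0,0,0.65,0,0,-0.7,0,0,0,0.65,0,0,-0.6,0,0,-0.95,0.65,0,0,-0.6,0,0,-0.96,0.65,0,0,-0.6,0,0,-0.96,0.65,0,0,-0.5,0,0,-0.96,0.65,0,0,0,0,0,-0.96,0.65,0,0,0,0,0,-0.96,0.65]

```text
t: 29.58
eef_pos: [0.6138, 0.2092, 0.1258]
tool_rot: [0.002, -0.252, 0.968, -0.0]
contact_force: [0.7, -0.3, -0.6]
gripper_width: 0.652
grasp_force: 0.0
```

```bash
python3 go.py 577 -333 125 209
```

```text
t 29.58 pos [613.8 209.2 125.8] yaw -150.86 tilt 0.18 grip 0.652 0.0 F [ 0.7 -0.3 -0.6] q7 1.21
units [ 1.481e+01 -2.278e+01  2.000e-02]
rz units 0.04
```

24 rows: x 0.617, y -0.949.

Call:
jog_arm:
  moves: [0.617,-0.949,0,0,0,0,0.65,0.617,-0.949,0,0,0,0,0.65,0.617,-0.949,0,0,0,0,0.65,0.617,-0.949,0,0,0,0,0.65,0.617,-0.949,0,0,0,0,0.65,0.617,-0.949,0,0,0,0,0.65,0.617,-0.949,0,0,0,0,0.65,0.617,-0.949,0,0,0,0,0.65]

```text
t: 30.25
eef_pos: [0.6004, 0.0271, 0.1247]
tool_rot: [0.001, -0.25, 0.968, -0.0]
contact_force: [-0.5, 1.4, -0.2]
gripper_width: 0.649
grasp_force: 0.0
```

Call:
jog_arm:
  moves: [0.617,-0.949,0,0,0,0,0.65,0.617,-0.949,0,0,0,0,0.65,0.617,-0.949,0,0,0,0,0.65,0.617,-0.949,0,0,0,0,0.65,0.617,-0.949,0,0,0,0,0.65,0.617,-0.949,0,0,0,0,0.65,0.617,-0.949,0,0,0,0,0.65,0.617,-0.949,0,0,0,0,0.65]

```text
t: 30.92
eef_pos: [0.5875, -0.1537, 0.1248]
tool_rot: [0.001, -0.25, 0.968, -0.001]
contact_force: [0.6, 0.9, 0.3]
gripper_width: 0.648
grasp_force: 0.0
```

Call:
jog_arm:
  moves: [0.617,-0.949,0,0,0,0,0.65,0.617,-0.949,0,0,0,0,0.65,0.617,-0.949,0,0,0,0,0.65,0.617,-0.949,0,0,0,0,0.65,0.617,-0.949,0,0,0,0,0.65,0.617,-0.949,0,0,0,0,0.65,0.617,-0.949,0,0,0,0,0.65,0.617,-0.949,0,0,0,0,0.65]

```text
t: 31.58
eef_pos: [0.5745, -0.3345, 0.1249]
tool_rot: [0.0, -0.25, 0.968, -0.001]
contact_force: [0.2, 0.0, 0.9]
gripper_width: 0.653
grasp_force: 0.0
```

```bash
python3 go.py 577 -333 4 209
```

```text
t 31.58 pos [ 574.5 -334.5  124.9] yaw -151.04 tilt 0.09 grip 0.653 0.0 F [0.2 0.  0.9] q7 2.08
units [-0.14  0.01  6.04]
rz units -0.01
```

Call:
jog_arm:
  moves: [-0.14,0,0.9,0,0,0,0.65,0,0,1,0,0,0,0.65,0,0,1,0,0,0,0.65,0,0,1,0,0,0,0.65,0,0,1,0,0,0,0.65,0,0,0.7,0,0,0,0.65,0,0,0.3,0,0,0,0.65,0,0,0.14,0,0,0,0.65]

```text
t: 32.25
eef_pos: [0.5767, -0.3318, 0.0022]
tool_rot: [-0.0, -0.25, 0.968, 0.0]
contact_force: [-0.5, -0.2, 0.3]
gripper_width: 0.649
grasp_force: 0.0
```

Call:
jog_arm:
  moves: [0,0,0,0,0,0,0.3,0,0,0,0,0,0,0.3,0,0,0,0,0,0,0.3,0,0,0,0,0,0,0.3,0,0,0,0,0,0,0.3,0,0,0,0,0,0,0.3,0,0,0,0,0,0,0.3,0,0,0,0,0,0,0.3]

```text
t: 32.92
eef_pos: [0.5779, -0.3321, 0.0037]
tool_rot: [0.001, -0.25, 0.968, -0.001]
contact_force: [-0.5, -0.1, 6.3]
gripper_width: 0.413
grasp_force: 50.2
```

```bash
python3 go.py 481.7 306 125 186; python3 - <<'E'
from h import *
im,*_=cam("scene"); cv2.imwrite("pics/a4.png",cv2.resize(im[120:380,130:530],None,fx=2,fy=2,interpolation=cv2.INTER_CUBIC))
E
```

```text
t 32.92 pos [ 577.9 -332.1    3.7] yaw -151.04 tilt 0.12 grip 0.413 50.2 F [-0.5 -0.1  6.3] q7 1.99
units [-11.25  30.23  -6.11]
rz units 5.74
```

View pics/a4.png

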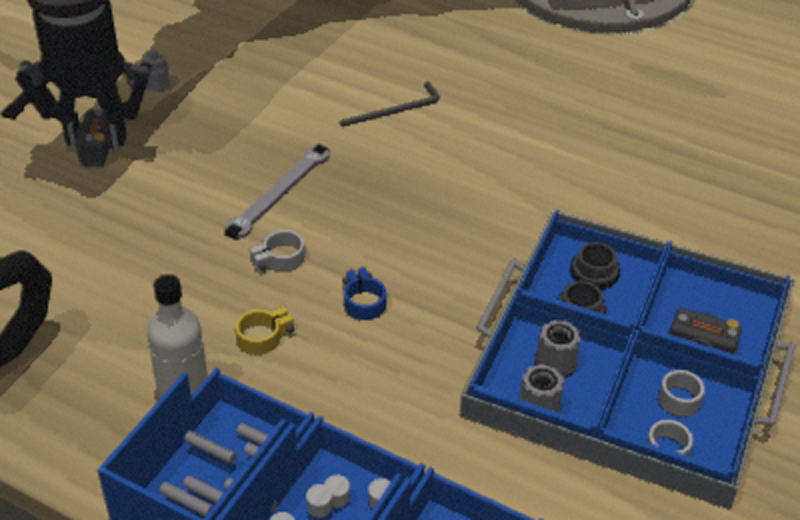

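The freehub (558,345) stands upright in its bin, and the caliper (93,140) is held across its bosses (35 mm). Lift and turn.

Call:
jog_arm:
  moves: [0,0,-0.76,0,0,0.72,0.3,0,0,-0.76,0,0,0.72,0.3,0,0,-0.76,0,0,0.72,0.3,0,0,-0.76,0,0,0.72,0.3,0,0,-0.76,0,0,0.72,0.3,0,0,-0.76,0,0,0.72,0.3,0,0,-0.76,0,0,0.72,0.3,0,0,-0.76,0,0,0.72,0.3]

```text
t: 33.63
eef_pos: [0.5764, -0.3315, 0.1244]
tool_rot: [-0.0, -0.051, 0.999, 0.0]
contact_force: [0.5, 0.2, -2.8]
gripper_width: 0.416
grasp_force: 49.7
```

```bash
python3 go.py 481.7 306 125 186
```

```text
t 33.63 pos [ 576.4 -331.5  124.4] yaw -174.21 tilt 0.05 grip 0.416 49.7 F [ 0.5  0.2 -2.8] q7 1.72
units [ 1.490e+00  3.219e+01 -2.000e-02]
rz units -0.05
```

Call:
jog_arm:
  moves: [0.037,0.805,0,0,0,0,0.3,0.037,0.805,0,0,0,0,0.3,0.037,0.805,0,0,0,0,0.3,0.037,0.805,0,0,0,0,0.3,0.037,0.805,0,0,0,0,0.3,0.037,0.805,0,0,0,0,0.3,0.037,0.805,0,0,0,0,0.3,0.037,0.805,0,0,0,0,0.3]

```text
t: 34.3
eef_pos: [0.5567, -0.2019, 0.1232]
tool_rot: [-0.001, -0.053, 0.999, 0.0]
contact_force: [0.6, 0.4, -0.9]
gripper_width: 0.415
grasp_force: 49.8
```

Call:
jog_arm:
  moves: [0.037,0.805,0,0,0,0,0.3,0.037,0.805,0,0,0,0,0.3,0.037,0.805,0,0,0,0,0.3,0.037,0.805,0,0,0,0,0.3,0.037,0.805,0,0,0,0,0.3,0.037,0.805,0,0,0,0,0.3,0.037,0.805,0,0,0,0,0.3,0.037,0.805,0,0,0,0,0.3]

```text
t: 34.97
eef_pos: [0.5373, -0.0747, 0.1234]
tool_rot: [-0.001, -0.053, 0.999, 0.0]
contact_force: [1.4, 0.3, -1.5]
gripper_width: 0.413
grasp_force: 49.8
```

Call:
jog_arm:
  moves: [0.037,0.805,0,0,0,0,0.3,0.037,0.805,0,0,0,0,0.3,0.037,0.805,0,0,0,0,0.3,0.037,0.805,0,0,0,0,0.3,0.037,0.805,0,0,0,0,0.3,0.037,0.805,0,0,0,0,0.3,0.037,0.805,0,0,0,0,0.3,0.037,0.805,0,0,0,0,0.3]

```text
t: 35.63
eef_pos: [0.5178, 0.0524, 0.1234]
tool_rot: [-0.001, -0.053, 0.999, -0.0]
contact_force: [0.2, 0.2, -1.9]
gripper_width: 0.415
grasp_force: 49.8
```

Call:
jog_arm:
  moves: [0.037,0.805,0,0,0,0,0.3,0.037,0.805,0,0,0,0,0.3,0.037,0.805,0,0,0,0,0.3,0.037,0.805,0,0,0,0,0.3,0.037,0.805,0,0,0,0,0.3,0.037,0.805,0,0,0,0,0.3,0.037,0.805,0,0,0,0,0.3,0.037,0.805,0,0,0,0,0.3]

```text
t: 36.3
eef_pos: [0.4985, 0.1796, 0.1234]
tool_rot: [-0.001, -0.053, 0.999, -0.0]
contact_force: [0.5, 0.7, -1.7]
gripper_width: 0.413
grasp_force: 49.8
```

Call:
jog_arm:
  moves: [0.037,0.805,0,0,0,0,0.3,0.037,0.805,0,0,0,0,0.3,0.037,0.805,0,0,0,0,0.3,0.037,0.805,0,0,0,0,0.3,0.037,0.805,0,0,0,0,0.3,0.037,0.805,0,0,0,0,0.3,0.037,0.805,0,0,0,0,0.3,0.037,0.805,0,0,0,0,0.3]

```text
t: 36.97
eef_pos: [0.4791, 0.3068, 0.1233]
tool_rot: [-0.001, -0.053, 0.999, -0.0]
contact_force: [0.2, 0.4, -1.5]
gripper_width: 0.412
grasp_force: 49.8
```

```bash
python3 go.py 481.7 306 9.5 186; python3 - <<'E'
from h import *
im,*_=cam("scene"); cv2.imwrite("pics/a5.png",cv2.resize(im[180:380,330:560],None,fx=3,fy=3,interpolation=cv2.INTER_CUBIC))
E
```

```text
t 36.97 pos [479.1 306.8 123.3] yaw -173.97 tilt 0.08 grip 0.412 49.8 F [ 0.2  0.4 -1.5] q7 0.57
units [-0.13 -0.05  5.69]
rz units 0.01
```

View pics/a5.png

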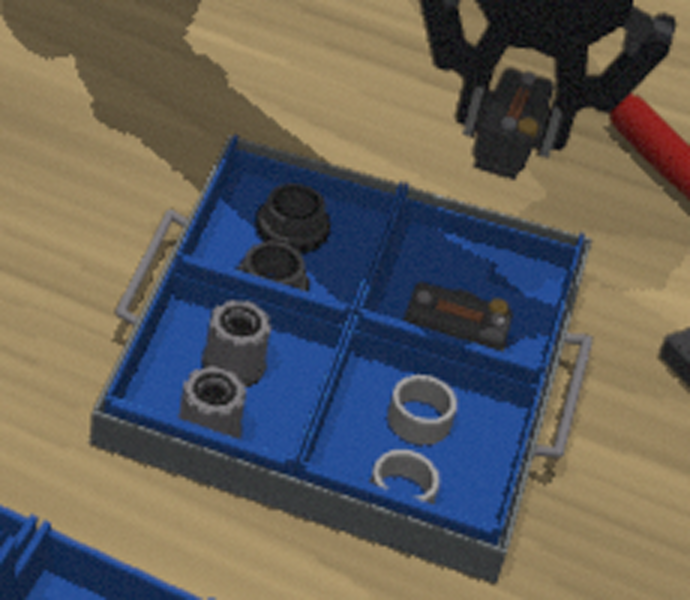

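The three placed parts look right, and the caliper hangs level at (515,120) above its bin. Lower it.

Call:
jog_arm:
  moves: [-0.13,-0.05,1,0,0,0,0.3,0,0,1,0,0,0,0.3,0,0,1,0,0,0,0.3,0,0,1,0,0,0,0.3,0,0,1,0,0,0,0.3,0,0,0.5,0,0,0,0.3,0,0,0.18,0,0,0,0.3,0,0,0.05,0,0,0,0.3]

```text
t: 37.68
eef_pos: [0.4812, 0.3044, 0.0096]
tool_rot: [-0.002, -0.052, 0.999, -0.002]
contact_force: [-8.2, -6.7, 18.0]
gripper_width: 0.413
grasp_force: 51.7
```

Call:
jog_arm:
  moves: [0,0,0.02,0,0,0,0.3,0,0,0.02,0,0,0,0.3,0,0,0,0,0,0,0.3,0,0,0,0,0,0,0.3,0,0,0,0,0,0,0.3,0,0,0,0,0,0,0.3,0,0,0,0,0,0,0.3,0,0,0,0,0,0,0.3]

```text
t: 38.35
eef_pos: [0.4812, 0.3044, 0.0096]
tool_rot: [-0.001, -0.052, 0.999, -0.002]
contact_force: [-7.7, -5.0, 12.9]
gripper_width: 0.419
grasp_force: 51.3
```

Call:
jog_arm:
  moves: [0,0,-0.02,0,0,0,0.3,0,0,0,0,0,0,0.65,0,0,0,0,0,0,0.65,0,0,0,0,0,0,0.65,0,0,0,0,0,0,0.65,0,0,0,0,0,0,0.65,0,0,-0.3,0,0,0,0.65,0,0,-0.6,0,0,0,0.65]

```text
t: 39.02
eef_pos: [0.4829, 0.3044, 0.0264]
tool_rot: [-0.001, -0.052, 0.999, -0.001]
contact_force: [0.1, -0.2, -0.4]
gripper_width: 0.65
grasp_force: 0.0
```

Call:
jog_arm:
  moves: [0,0,-0.8,0,0,0,0.65,0,0,-0.9,0,0,0,0.65,0,0,-0.9,0,0,0,0.65,0,0,-0.9,0,0,0,0.65,0,-0.5,-0.9,0,0,0,0.65,0,-1,-0.9,0,0,0,0.65,0,-1,0,0,0,0,0.65,0,-1,0,0,0,0,0.65]

```text
t: 39.68
eef_pos: [0.4917, 0.2355, 0.1353]
tool_rot: [0.002, -0.052, 0.999, 0.001]
contact_force: [0.4, -0.1, -0.8]
gripper_width: 0.654
grasp_force: 0.0
```

Call:
jog_arm:
  moves: [0,-1,0,0,0,0,0.65,0,-1,0,0,0,0,0.65,0,-1,0,0,0,0,0.65,0,-1,0,0,0,0,0.65,0,-1,0,0,0,0,0.65,0,-1,0,0,0,0,0.65,0,-1,0,0,0,0,0.65,0,-1,0,0,0,0,0.65]

```text
t: 40.35
eef_pos: [0.5076, 0.0755, 0.134]
tool_rot: [0.001, -0.052, 0.999, -0.0]
contact_force: [-0.2, -0.2, -0.2]
gripper_width: 0.649
grasp_force: 0.0
```

Call:
jog_arm:
  moves: [0,-1,0,0,0,0,0.65,0,-1,0,0,0,0,0.65,0,-1,0,0,0,0,0.65,0,-1,0,0,0,0,0.65,0,-1,0,0,0,0,0.65,0,-1,0,0,0,0,0.65,0,-0.5,0,0,0,0,0.65,0,0,0,0,0,0,0.65]

```text
t: 41.02
eef_pos: [0.5211, -0.0557, 0.1334]
tool_rot: [0.0, -0.05, 0.999, -0.001]
contact_force: [0.4, 0.5, 0.1]
gripper_width: 0.643
grasp_force: 0.0
```

```bash
python3 go.py; python3 - <<'E'
from h import *
a=cam("scene")[0]; b=cam("top")[0]
A=cv2.resize(a[120:380,130:550],(800,495)); cv2.imwrite("pics/f1.png",A)
cv2.imwrite("pics/f2.png",cv2.resize(b[160:320,80:360],None,fx=2.8,fy=2.8,interpolation=cv2.INTER_CUBIC))
E
```

```text
t 41.02 pos [521.1 -55.7 133.4] yaw -174.31 tilt 0.07 grip 0.643 0.0 F [0.4 0.5 0.1] q7 1.27
```

View pics/f1.png

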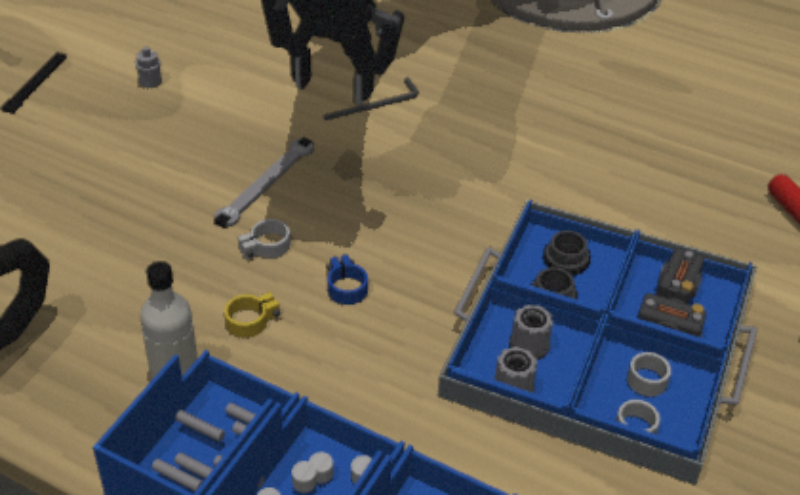

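View pics/f2.png

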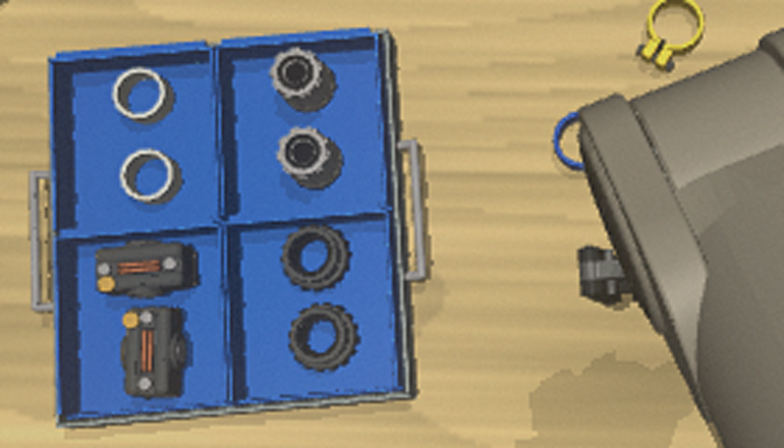

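All four strays lie flat beside their own kind: spacer (149,175), freehub (303,150), cup (323,337) and caliper (153,350) in the top crop. The caliper's screw spacing (23.6 px, 23.4 expected) confirms it is level. The clamp and remover are untouched.

```bash
python3 -c "
from station import *
print(hand_in())"
```

```text
the job is handed in; nothing more can be done
None
```

All four strays are flat in their matching bins, the seat-post clamp and lockring remover were left untouched, and the job was handed in at about 41 s.

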